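# Index a toy blank in the drilling jig and hold the drill guide at the mark

## Robot

A 6-joint arm with a two-finger parallel gripper is mounted at the origin on the work surface. World frame = base frame: x ahead of the robot, y to its left, z up, the work surface at z = 0. Lengths are in m, angles in rad, forces in N, time in s.
With the tool pointing down it reaches from about 0.35 to 0.85 m from the base axis. Payload 8.1 kg.
Tool frame: the origin (TCP) lies at the very end of the fingers, on their centre line; the grasp point (between the pads) lies 19 mm behind it; z points along the fingers, y is the direction in which the jaws open and shut (so a half turn about z gives the same grasp; the last joint's range is limited). The gripper opens to 93 mm and grips with 3 to 60 N. Pads are 15 mm wide; open, the fingers measure 128 mm over their backs; the gripper's body (75 mm by 188 mm) begins 65 mm behind the grasp point.
Start: joints at [-1.285, 0.13, 1.488, -0, 1.523, -0.085], TCP at [0.217, -0.559, 0.219] pointing down, gripper open.
Joint ranges: [-2.96, 2.96], [-0.89, 2.26], [0.02, 2.5], [-1.34, 4.48], [0, 2.73], [-2.66, 2.66]. Speed limits (rad/s): [2.39, 2.39, 2.79, 3.14, 3.14, 3.14].

## Interface

Orientations are given as a rotation vector (axis times angle).
In Python, from plant import robot gives the robot as it stands.
- The arm moves only by the tool jog_arm, never from a script. Its argument "commands" is a list of rows, each a list of 3 entries, a list of its own where there are three numbers: the shift along the world's x, y, z scaled (see below), then the turn, a rotation vector about the world's x, y, z scaled (see below), then the closure, from -1 (fully open) to 1 (shut), so that 0 is half open. In form: [[[tx, ty, tz], [ax, ay, az], hand], ...]. A call has 1 to 10 rows; each row is the pose to reach, as a shift and turn from the pose measured when the call began, turning the shorter way round; what a row does not reach only later rows make up. The controller multiplies each number of a shift by 0.6 m and each number of a turn by 2 pi rad. A row lasts 1/8 s, in which the tool goes at most 62.5 mm and 10.7 degrees, less where a joint would pass 70% of its speed; a pose out of reach is approached as far as the arm can. A call with a number of a shift or a turn outside -1 to 1 is refused whole. A call with a gripper value outside its range is refused whole. The fingers move at their own pace and stop on an object; "newtons" is the grip in N (left out, the last holds). Time passes only in rows, so rows that repeat a pose let the fingers close. It gives the time, the measured TCP pose, the force and the opening at its end, in the units of the state.
- robot.read_state(): the state, without advancing time (a new reading comes with each control period).
- robot.read_camera(name): name is "scene" or "side" or "wrist"; returns a dict with "pixels" (420x560x3 uint8, red, green, blue), "fovy" (degrees; the focal length in pixels is half the picture's height over the tangent of half this angle, whatever the lens; pixels are square), "cx", "cy" (the principal point, pixels), "rvec" (rotation vector, rad) and "tvec" (3), from world to camera coordinates, as OpenCV has them; the wrist camera has in their place "tool_from_camera" (4x4, takes a point from camera to tool coordinates, whose origin is the TCP and whose axes are the flange's). Camera axes: x right, y down, z forward; pixel columns grow to the right and rows downward; lengths in m; the calibration is good to about 2 mm. A picture is of the moment at which its call begins: read the wrist's pose just before it. There is no depth.
- robot.close_job(): hands the job in, once; it reports no verdict.
Trained networks look in the newest picture that a camera, given by its name, has taken for a name from the list of things; names that differ only in an ending like _2 or _b are one class to them, and where a whole thing is asked for, a point or a joint stands for the part that bears it (a point fixed in the world has none). Each returns a list of dicts, best first, with "p" (0 to 1); they miss things now and then, are a little off and sometimes report something else, mostly with a low value. They report only what shows in the picture. A call takes as long as a camera call.
- robot.trace(camera, name): "pixels" (420x560 bool, what is visible of it) and "uv" ([column, row] in pixels, amid what is visible of it).
The state is a dict: "t": time; "q": joint angles; "dq": joint speeds; "joint_torque": joint torques, N m; "tool_pos": TCP position; "orientation": TCP orientation; "force": force on the tool from outside, world axes, zero at the start; "wrist_torque": the same for the moment, N m; "opening": finger opening in m.
Only numpy, scipy, OpenCV 4.12 (cv2) and the standard library are available. Lean on these libraries where they do the work, as an engineer would, in place of code of your own. Each camera call takes 0.05 s, during which the arm holds its last target.

## Task

Get the plywood drilling jig ready for a workmate to drill the toy blank: first push the blank's carriage along its rails by its upright block until the spring detent clicks in and it is fully home against the end stop. Then pull the spring-return drill-guide slide out by its upright handle until its pointer lines up with the tip of the mark block clamped on the scale rail, and keep it there: finish while still holding the handle against the spring. Leave the other things on the bench where they are.

Things in the scene. Friction and masses are not known exactly. Their poses are not given: they have to be found in the camera images.
- jig: Drilling jig, fixed. Plywood base 18 mm high, from (-135, -200) to (135, 100) mm in its x, y; origin on the bench, z up. The carriage runs along jig +y across the front (x = -55); the drill-guide slide at y = 0 on the rear half pulls out to jig -x, over the blank. A scale rail 66 mm high runs along x at y = 68 to 88. Steel end stop, 48 mm high, at the +y end of the carriage's rails.
- carriage (a joint): Carriage travel in m along jig +y: starts at 0 to 0.030; 0.100 = fully home at the end stop. Slides with about 1 N; at 0.085 a ball plunger resists with up to 7.5 N, falling off toward 0.093; past 0.095 it snaps over, drives the carriage to 0.100 and keeps it there (about 6.5 N to pull it out).
- push_block (a point): Centre of the top of the dark wooden push block on the carriage's -y end: 30 (jig x) by 20 mm (y), top 95 mm above the bench. Its -y face, 10 mm from here, is flush with the carriage's tray (70 by 140 mm, top 30 mm above the bench); behind it is only the bare base. The pale blank (56 by 98 mm, top at 62 mm) begins 17 mm to +y and is part of the carriage. Axes as the jig's.
- bush_slide: Drill-guide slide: aluminium plate 117 by 70 by 8 mm (top 74 mm above the bench), pointer and handle in one. Origin under the handle, 66 mm above the bench, at jig (75, 0) mm at rest; axes as the jig's. It pulls out along jig -x, at most 110 mm. A spring draws it back when let go: 4 N at rest, rising by 80 N/m (8.5 N at 55 mm, 11 N at 85 mm).
- handle_foot (a point): Upright dark wooden handle of the slide: 14 (jig x) by 44 (jig y) by 45 mm high; this point is the centre of its foot, 74 mm above the bench (top at 119), axes as the jig's. It stands on the slide's aluminium plate (70 mm wide, top at 74 mm), which reaches 72 mm ahead (-x) and 45 mm behind; the drill bush 55 mm ahead is 3 mm proud. At rest it is at jig (75, 0) mm.
- pointer_tip (a point): Tip of the slide's thin dark pointer, which sticks out to jig +y from the plate: 56 mm to +y of the handle's centre, at the same jig x as it, 78 mm above the bench. Moves with the slide; axes as the jig's.
- mark: Mark block clamped on the scale rail, fixed: dark steel, 14 (jig x) by 22 (y) by 12 mm high, with a 3 mm wide tip that points to jig -y, toward the pointer; origin at the centre of its underside, 66 mm above the bench, axes as the jig's. It sits 55 to 85 mm nearer the front (-x) than the resting pointer.
- mark_tip (a point): Tip of the mark block, top edge, 78 mm above the bench. Lined up, pointer_tip and mark_tip have the same jig x and are 2 mm apart in y. Axes as the jig's.
- wheel_a: Bystander, to be left alone: wooden toy wheel lying on the jig's plywood base, disc 42 mm diameter, 14 high; loose. Origin on its underside.
- wheel_b: Bystander, to be left alone: wooden toy wheel lying on the bench left of the jig, disc 42 mm diameter, 14 high; loose. Origin on its underside.
- toy_car: Bystander, to be left alone: finished wooden toy car, 120 long (its x), 70 wide, 66 high; loose. Origin on its underside.
- claw_hammer: Bystander, to be left alone: hammer, lying along its x, 260 long, its 26 mm thick handle to -x; loose. Origin on its underside.
- glue: Bystander, to be left alone: glue bottle, 56 mm diameter, 150 high; loose. Origin on its underside.
- wax_tin: Bystander, to be left alone: wax tin, 72 mm diameter, 50 high; loose. Origin on its underside.
- screwdriver: Bystander, to be left alone: screwdriver, lying along its x, 200 long, its 26 mm thick handle to -x; loose. Origin on its underside.

How it is judged:
By the outcome, as a careful person would: the job done as asked, in the order asked, and still so for the second after the job is handed in, while the arm keeps its last pose, push and grip.
It also fails if it takes over 48 s, if anything falls off the work surface, if the arm or the gripper's body presses on something with over 40 N, if the wrist force passes 120 N, or if a joint passes its speed limit or range.

## Working session

There is one attempt and no reset: what is moved stays moved. The work goes in short steps, Python scripts to look and compute and a tool call to move; the robot and the scene stay as the last step left them, time stands still between calls to the robot, and variables do not carry over. Pictures are saved under pics/ and viewed, and the job is handed in when it is done.

Besides the shell and the picture viewer there is one more tool, called after "Call:" by a JSON object that holds its "name" and its "arguments", one argument or row to a line. jog_arm: Moves the arm, as the interface text tells. Shifts and turns lie within -1 to 1; 1 stands for 0.6 m of shift or 2 pi rad of turn. Its arguments: {"type":"object","properties":{"commands":{"type":"array"},"newtons":{"type":"number"}},"required":["commands"]}

```bash
ls; mkdir -p pics; cat > h.py <<'E'
import numpy as np,cv2
from plant import robot
def snap(cam,fn):
    s=robot.read_state(); im=robot.read_camera(cam)
    cv2.imwrite('pics/'+fn,cv2.cvtColor(im['pixels'],cv2.COLOR_RGB2BGR)); return s,im
def K(im):
    f=210/np.tan(np.radians(im['fovy'])/2); return np.array([[f,0,im['cx']],[0,f,im['cy']],[0,0,1.]])
E
python3 - <<'E'
from h import *
import pickle
print(robot.read_state())
D={}
for c in ['scene','side','wrist']:
    s,im=snap(c,c+'0.png'); print(c,{k:v for k,v in im.items() if k!='pixels'})
    D[c]=im
    for n in ['jig','push_block','handle_foot','pointer_tip','mark_tip','mark','bush_slide','wheel_a','toy_car','glue','wax_tin','claw_hammer','screwdriver']:
        r=robot.trace(c,n)
        print(c,n,[(round(d['p'],2),np.round(d['uv'],1).tolist(),int(d['pixels'].sum())) for d in r[:2]])
        D[c,n]=r
print(robot.read_state()['t'])
pickle.dump(D,open('d0.pkl','wb'))
E
```

```text
pics
{'t': 0.0, 'q': array([-1.28538316e+00,  1.31167756e-01,  1.48927086e+00,  1.99451811e-05,
        1.52297788e+00, -8.54287448e-02]), 'dq': array([ 0.00131181,  0.00035219,  0.00070442,  0.00098626,  0.00080712,
       -0.00028957]), 'joint_torque': array([ 6.86650146e-04, -5.59847260e+01, -4.91764283e+01,  7.67987408e-02,
        3.58427502e-02, -1.72081386e-04]), 'tool_pos': array([ 0.21729358, -0.55866931,  0.21758812]), 'orientation': array([-3.08595645e+00, -5.78848504e-01,  2.54706391e-04]), 'force': array([-0.74676191, -0.13944262, -0.3030148 ]), 'wrist_torque': array([-0.02191614, -0.05396824,  0.02535709]), 'opening': 0.09274558888783523}
scene {'fovy': 56.6777365275966, 'cx': 285.1593698326171, 'cy': 210.73295106334874, 'rvec': array([ 1.49288434,  2.05719211, -0.89403078]), 'tvec': array([ 0.16071477, -0.31818319,  1.40215614])}
scene jig [(0.91, [278.8, 248.6], 10425)]
scene push_block [(0.85, [269.3, 220.5], 1463), (0.31, [275.6, 250.7], 10450)]
scene handle_foot [(0.67, [294.4, 253.2], 1337), (0.32, [462.8, 231.7], 1097)]
scene pointer_tip [(0.89, [293.5, 251.4], 1
[... 1540 characters left out ...]
'cx': 278.6526957229273, 'cy': 212.46626402726494, 'tool_from_camera': array([[ 3.91783303e-04, -9.69161630e-01, -2.46425611e-01,
         6.80421100e-02],
       [ 9.99999895e-01,  3.21279120e-04,  3.26312946e-04,
         1.03359164e-04],
       [-2.37078583e-04, -2.46425713e-01,  9.69161654e-01,
        -1.64796900e-01],
       [ 0.00000000e+00,  0.00000000e+00,  0.00000000e+00,
         1.00000000e+00]])}
wrist jig []
wrist push_block []
wrist handle_foot []
wrist pointer_tip []
wrist mark_tip []
wrist mark []
wrist bush_slide []
wrist wheel_a []
wrist toy_car [(0.66, [223.0, 3.2], 314)]
wrist glue []
wrist wax_tin []
wrist claw_hammer [(0.45, [221.6, 0.0], 393)]
wrist screwdriver []
2.1
```

View pics/scene0.png

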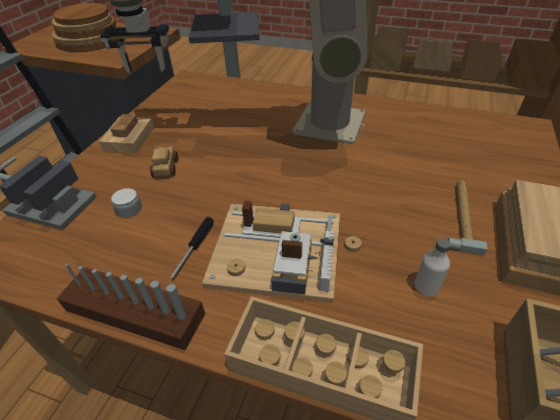

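View pics/side0.png

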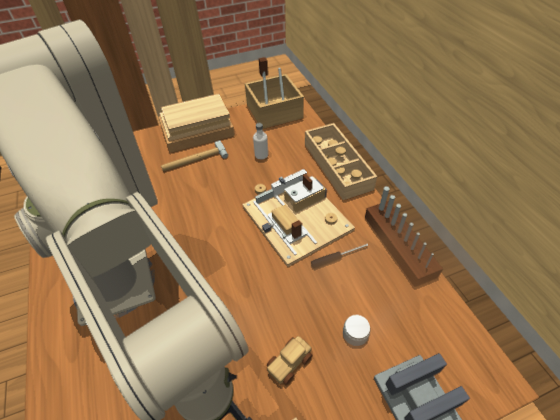

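```bash
python3 - <<'E'
import cv2
a=cv2.imread('pics/scene0.png')[190:300,195:375]; cv2.imwrite('pics/sc1.png',cv2.resize(a,None,fx=4.4,fy=4.4,interpolation=cv2.INTER_CUBIC))
a=cv2.imread('pics/side0.png')[160:270,230:370]; cv2.imwrite('pics/si1.png',cv2.resize(a,None,fx=5,fy=5,interpolation=cv2.INTER_CUBIC))
E
```

```text
(no output)
```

View pics/sc1.png

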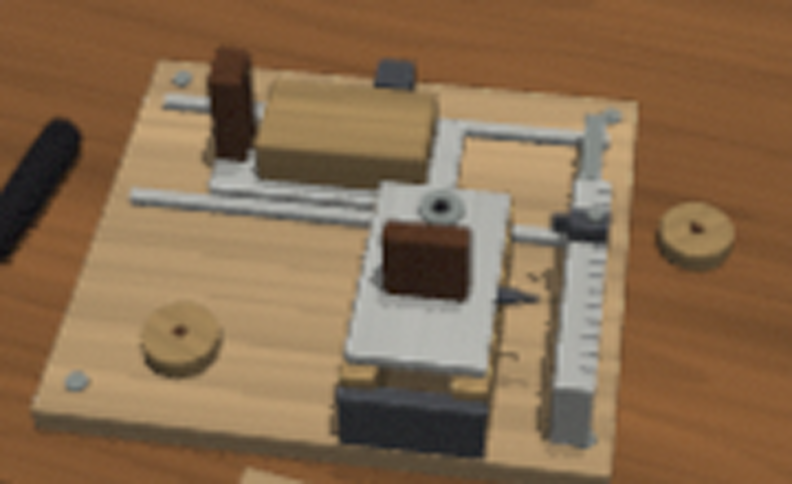

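View pics/si1.png

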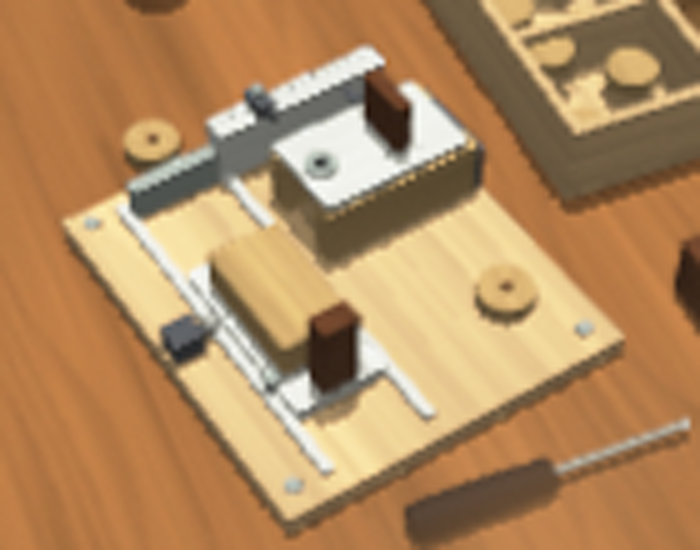

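```bash
cat > fit.py <<'E'
from h import *
import pickle
from scipy.optimize import least_squares
D=pickle.load(open('d0.pkl','rb'))
def S(u,v): return (u/4.4+195,v/4.4+190)
def I(u,v): return (u/5+230,v/5+160)
# (cam, px, jig pt mm fn of carriage c (mm), mark m)
ob=[('scene',S(158,62),lambda c,m:(-135,-200,18)),('scene',S(637,103),lambda c,m:(-135,100,18)),
('scene',S(35,405),lambda c,m:(135,-200,18)),('scene',S(613,462),lambda c,m:(135,100,18)),
('side',I(66,222),lambda c,m:(-135,100,18)),('side',I(290,522),lambda c,m:(-135,-200,18)),('side',I(622,338),lambda c,m:(135,-200,18)),
('scene',S(540,297),lambda c,m:(75,56,78)),('scene',S(556,222),lambda c,m:(75-m,58,78)),
('scene',S(427,228),lambda c,m:(75,0,119)),('side',I(388,90),lambda c,m:(75,0,119)),
('scene',S(442,205),lambda c,m:(20,0,77)),('side',I(320,162),lambda c,m:(20,0,77)),
]
def proj(cam,P):
    im=D[cam]; p,_=cv2.projectPoints(np.array(P,float).reshape(-1,3),im['rvec'],im['tvec'],K(im),None); return p[:,0]
def w(p,P):
    x,y,t=p[:3];P=np.array(P)/1000.;return [x+np.cos(t)*P[0]-np.sin(t)*P[1],y+np.sin(t)*P[0]+np.cos(t)*P[1],P[2]]
def res(p): return np.concatenate([proj(c,w(p,f(0,p[3])))[0]-px for c,px,f in ob])
if __name__=='__main__':
    r=least_squares(res,[.65,0,0,70],x_scale=[.1,.1,.1,10],loss='soft_l1'); print(r.x); print(np.round(r.fun.reshape(-1,2),1))
    p=r.x
    for c,uv in [('scene',S(233,52)),('side',I(334,312))]:
        q=least_squares(lambda s:proj(c,w(p,(s[0],s[1],95)))[0]-uv,[-55,-100]).x; print(c,q)
    for n,P in [('pb0',(-55,-100,95)),('handle',(75,0,119)),('mark',(75-p[3],58,78))]: print(n,w(p,P))
E
python3 fit.py
```

```text
[ 0.61354929  0.06557892  0.1793552  48.67821493]
[[-0.4 -1.3]
 [-0.1 -1.3]
 [-1.4  0.7]
 [-0.1  2.6]
 [-1.5 -1.2]
 [-0.7 -1.3]
 [ 0.3 -1.7]
 [-0.3 -0.8]
 [-1.2 -0.1]
 [-0.   0. ]
 [-0.6 -1.5]
 [-0.2 -0.3]
 [-0.5 -1. ]]
scene [ -63.2339227  -128.48846231]
side [ -54.43262269 -131.57238885]
pb0 [np.float64(0.5772710633689668), np.float64(-0.04262870754124713), np.float64(0.095)]
handle [np.float64(0.6873462090286013), np.float64(0.07895855457123833), np.float64(0.119)]
mark [np.float64(0.6291019262381033), np.float64(0.12734421495432768), np.float64(0.078)]
```

Call:
{"name": "jog_arm", "arguments": {
  "commands": [
    [[0.1, 0.1, 0.13], [0, 0, 0.03], 1],
    [[0.5, 0.8, 0.13], [0, 0, 0.22], 1],
    [[0.5, 0.8, 0.13], [0, 0, 0.22], 1],
    [[0.5, 0.8, 0.13], [0, 0, 0.22], 1],
    [[0.5, 0.8, 0.13], [0, 0, 0.22], 1],
    [[0.5, 0.8, 0.13], [0, 0, 0.22], 1],
    [[0.5, 0.8, 0.13], [0, 0, 0.22], 1],
    [[0.5, 0.8, 0.13], [0, 0, 0.22], 1],
    [[0.5, 0.8, 0.13], [0, 0, 0.22], 1],
    [[0.5, 0.8, 0.13], [0, 0, 0.22], 1]
  ]
}}

```text
t: 3.35
tool_pos: [0.5186, -0.0761, 0.297]
orientation: [2.006, 2.418, 0.001]
force: [-0.4, -0.4, -0.0]
opening: 0.0008
```

Call:
{"name": "jog_arm", "arguments": {
  "commands": [
    [[0.13, 0.2, 0], [0, 0, 0], 1],
    [[0.13, 0.2, 0], [0, 0, 0], 1],
    [[0.13, 0.2, 0], [0, 0, 0], 1],
    [[0.13, 0.2, 0], [0, 0, 0], 1],
    [[0.13, 0.2, 0], [0, 0, 0], 1]
  ]
}}

```text
t: 3.98
tool_pos: [0.5962, 0.0428, 0.2971]
orientation: [2.007, 2.417, 0.0]
force: [0.2, -0.1, 0.4]
opening: 0.0005
```

```bash
python3 - <<'E'
from h import *
import pickle
s,im=snap('wrist','w1.png'); print(s['tool_pos'],s['orientation'],s['t'])
D=pickle.load(open('d0.pkl','rb'))
T=np.eye(4);T[:3,:3]=cv2.Rodrigues(s['orientation'])[0];T[:3,3]=s['tool_pos']
E=np.linalg.inv(T@im['tool_from_camera']); im['rvec']=cv2.Rodrigues(E[:3,:3])[0].ravel(); im['tvec']=E[:3,3]
D['w1']=im; pickle.dump(D,open('d0.pkl','wb'))
a=cv2.imread('pics/w1.png'); cv2.imwrite('pics/w1b.png',cv2.resize(a,(800,600),interpolation=cv2.INTER_CUBIC))
E
```

```text
[0.59624957 0.04275614 0.29705396] [2.00655379e+00 2.41670232e+00 4.42727864e-04] 3.975
```

View pics/w1b.png

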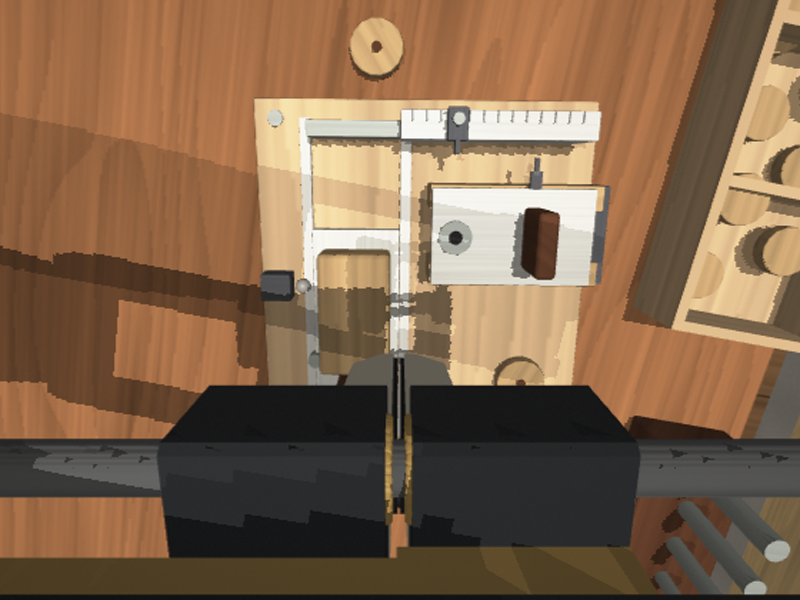

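```bash
cat > fit2.py <<'E'
from fit import *
def W(u,v): return (u*.7,v*.7)
ow=[('w1',W(255,99),lambda c,m:(-135,100,18)),('w1',W(599,101),lambda c,m:(135,100,18)),
('w1',W(537,157),lambda c,m:(75,56,78)),('w1',W(458,153),lambda c,m:(75-m,58,78)),('w1',W(455,238),lambda c,m:(20,0,77)),
('w1',W(431,187),lambda c,m:(3,35,74)),('w1',W(431,283),lambda c,m:(3,-35,74)),('w1',W(598,284),lambda c,m:(120,-35,74)),
('w1',W(317,250),lambda c,m:(-83,c+115,62)),('w1',W(390,250),lambda c,m:(-27,c+115,62)),]
def go(obs,x0=[.61,.065,.18,60,-130]):
    f=lambda p:np.concatenate([proj(c,w(p,g(p[4],p[3])))[0]-px for c,px,g in obs])
    r=least_squares(f,x0,x_scale=[.1,.1,.1,10,10],loss='soft_l1');return r.x,f(r.x).reshape(-1,2)
if __name__=='__main__':
  for o in [ow,ow+ob]:
    p,e=go(o);print(p);print(np.round(e,1).tolist())
  p,_=go(ow)
  print('pb',w(p,(-55,p[4],95)),'handle',w(p,(75,0,74)))
E
python3 fit2.py
```

```text
[ 6.14079993e-01  6.48056691e-02  1.84938616e-01  5.51683966e+01
 -1.26192670e+02]
[[-2.7, -0.2], [0.5, -1.4], [0.8, -0.4], [-0.0, 0.3], [0.6, -0.2], [1.1, 0.3], [0.0, 1.1], [-5.7, 0.5], [-1.2, 0.0], [0.3, 0.0]]
[ 6.13932026e-01  6.49581349e-02  1.82804163e-01  5.49160370e+01
 -1.26487454e+02]
[[-2.6, -0.6], [0.5, -1.3], [0.8, -0.4], [0.3, 0.1], [0.5, -0.4], [1.1, 0.1], [-0.2, 1.0], [-5.8, 0.5], [-1.3, -0.0], [0.1, 0.1], [-0.9, -1.1], [-0.5, -1.3], [-1.6, 1.1], [-0.2, 2.5], [-1.4, -1.0], [-0.2, -1.2], [0.5, -1.8], [-0.5, -0.8], [-1.3, -2.1], [-0.2, 0.1], [-0.5, -1.5], [-0.4, -0.3], [-0.4, -0.9]]
pb [np.float64(0.583222968881013), np.float64(-0.06934884658122656), np.float64(0.095)] handle [np.float64(0.6878010589557211), np.float64(0.07859713385037316), np.float64(0.074)]
```

Call:
{"name": "jog_arm", "arguments": {
  "commands": [
    [[-0.011, -0.245, 0], [0, 0, 0], 1],
    [[-0.011, -0.245, 0], [0, 0, 0], 1],
    [[-0.011, -0.245, -0.05], [0, 0, 0], 1],
    [[-0.011, -0.245, -0.4], [0, 0, 0], 1],
    [[-0.011, -0.245, -0.4], [0, 0, 0], 1],
    [[-0.011, -0.245, -0.4], [0, 0, 0], 1],
    [[-0.011, -0.245, -0.4], [0, 0, 0], 1],
    [[-0.011, -0.245, -0.4], [0, 0, 0], 1],
    [[-0.011, -0.245, -0.4], [0, 0, 0], 1]
  ]
}}

```text
t: 5.15
tool_pos: [0.5906, -0.1056, 0.0593]
orientation: [2.007, 2.413, 0.003]
force: [0.3, -0.6, -0.3]
opening: 0.0005
```

```bash
python3 - <<'E'
from h import *
s,im=snap('wrist','w2.png'); print(s['tool_pos'],s['t'],s['force'])
s,im=snap('scene','s2.png')
a=cv2.imread('pics/w2.png');b=cv2.imread('pics/s2.png')[150:310,180:390]
cv2.imwrite('pics/c2.png',np.hstack([cv2.resize(a,(400,300)),cv2.resize(b,(400,300))]))
E
```

```text
[ 0.59063339 -0.10560602  0.05934485] 5.15 [ 0.26359813 -0.63878309 -0.33025644]
```

View pics/c2.png

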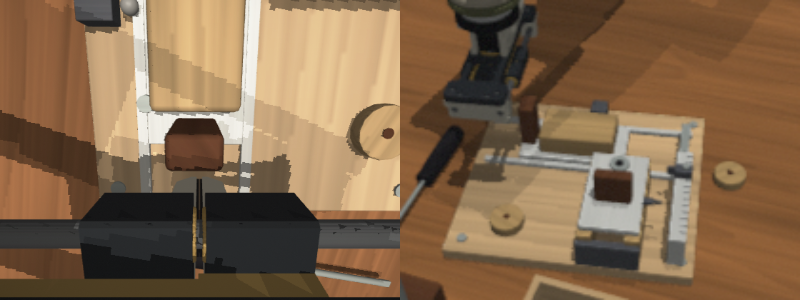

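Call:
{"name": "jog_arm", "arguments": {
  "commands": [
    [[-0.006, 0.033, 0], [0, 0, 0], 1],
    [[-0.012, 0.066, 0], [0, 0, 0], 1],
    [[-0.018, 0.098, 0], [0, 0, 0], 1],
    [[-0.024, 0.131, 0], [0, 0, 0], 1],
    [[-0.024, 0.131, 0], [0, 0, 0], 1]
  ]
}}

```text
t: 5.88
tool_pos: [0.5762, -0.0245, 0.0597]
orientation: [2.003, 2.416, 0.003]
force: [0.1, -0.1, 0.1]
opening: 0.0003
```

```bash
cat > look.py <<'E'
from h import *
import sys
n=sys.argv[1]
s,im=snap('wrist','w%s.png'%n); print(s['tool_pos'],s['t'],s['force'],s['opening'])
c,sn=np.cos(.184),np.sin(.184);d=s['tool_pos'][:2]-[.614,.065];print('jig',d[0]*c+d[1]*sn,-d[0]*sn+d[1]*c)
snap('scene','s%s.png'%n)
a=cv2.imread('pics/w%s.png'%n);b=cv2.imread('pics/s%s.png'%n)[150:310,180:390]
cv2.imwrite('pics/c%s.png'%n,np.hstack([cv2.resize(a,(400,300)),cv2.resize(b,(400,300))]))
E
python3 look.py 3
```

```text
[ 0.57621303 -0.02445495  0.05966552] 5.875 [ 0.10367586 -0.10955696  0.05799995] 0.0002564453567254032
jig -0.0535161116197552 -0.0810312914172506
```

View pics/c3.png

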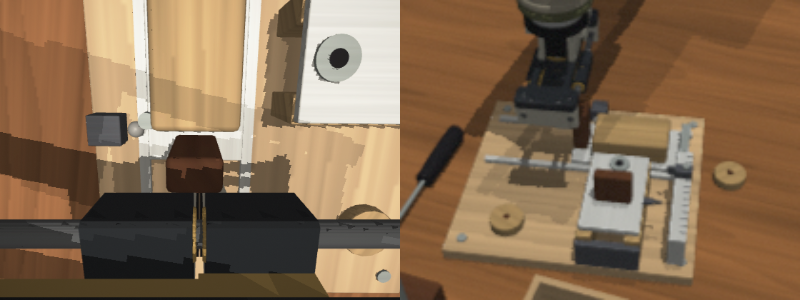

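Call:
{"name": "jog_arm", "arguments": {
  "commands": [
    [[-0.0015, 0.008, 0], [0, 0, 0], 1],
    [[-0.003, 0.016, 0], [0, 0, 0], 1],
    [[-0.003, 0.016, 0], [0, 0, 0], 1]
  ]
}}

```text
t: 6.35
tool_pos: [0.5755, -0.0218, 0.0597]
orientation: [2.003, 2.407, -0.005]
force: [4.5, -25.7, -5.2]
opening: 0.0006
```

```bash
python3 look.py 4
```

```text
[ 0.57550056 -0.02182633  0.05967728] 6.35 [  4.51423682 -25.6568015   -5.2256422 ] 0.0006387090945503737
jig -0.053735610707106245 -0.07831668737238345
```

View pics/c4.png

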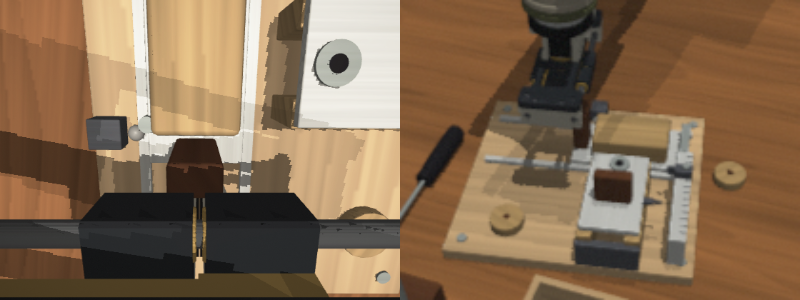

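Call:
{"name": "jog_arm", "arguments": {
  "commands": [
    [[0.009, -0.05, 0], [0, 0, 0], 1],
    [[0.009, -0.05, 0.1], [0, 0, 0], 1],
    [[0.009, -0.05, 0.4], [0, 0, 0], 1],
    [[0.009, -0.05, 0.4], [0, 0, 0], 1],
    [[0.03, 0.07, 0.4], [0, 0, 0], 1],
    [[0.03, 0.07, 0.4], [0, 0, 0], 1],
    [[0.03, 0.07, 0.4], [0, 0, 0], 1],
    [[0.03, 0.07, 0.4], [0, 0, 0], 1]
  ]
}}

```text
t: 7.45
tool_pos: [0.593, 0.0195, 0.2983]
orientation: [2.004, 2.408, -0.006]
force: [0.7, 0.5, -0.1]
opening: 0.0008
```

```bash
python3 look.py 5; python3 - <<'E'
import cv2
a=cv2.imread('pics/w5.png')[40:300,130:430];cv2.imwrite('pics/w5b.png',cv2.resize(a,None,fx=2.3,fy=2.3,interpolation=cv2.INTER_CUBIC))
E
```

```text
[0.59298513 0.01953687 0.29825184] 7.45 [ 0.67104832  0.50237148 -0.07360218] 0.0007874943279547812
jig -0.028978224314098543 -0.04085074405076226
```

View pics/w5b.png

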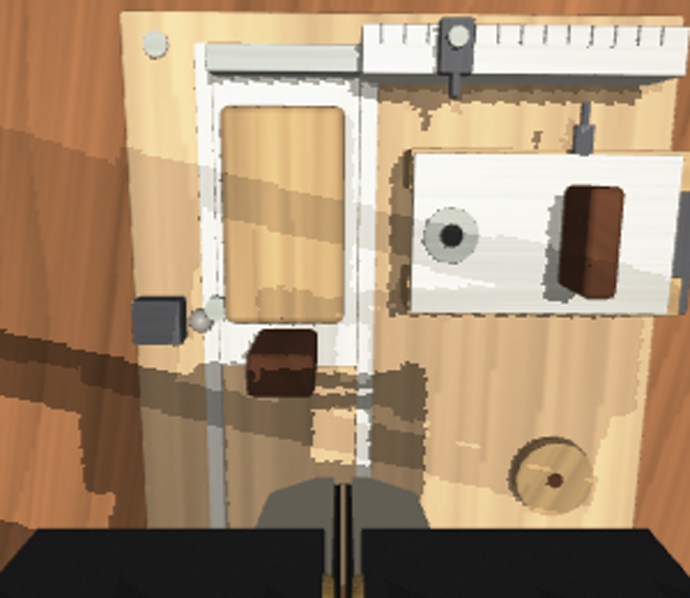

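```bash
python3 - <<'E'
from fit import *
p=[.614,.065,.184]
s=dict(tool_pos=np.array([0.59298513,0.01953687,0.29825184]),o=np.array([2.004,2.408,-.006]))
T=np.eye(4);T[:3,:3]=cv2.Rodrigues(s['o'])[0];T[:3,3]=s['tool_pos']
im=dict(D['wrist']);E=np.linalg.inv(T@im['tool_from_camera']); im['rvec']=cv2.Rodrigues(E[:3,:3])[0].ravel(); im['tvec']=E[:3,3];D['w5']=im
import pickle;pickle.dump(D,open('d0.pkl','wb'))
for n,u,v,z in [('blank far',280,106,62),('blank near',280,322,62),('tray end',290,80,30),('stop top near edge',290,72,48),('stop top far',290,45,48),('pb topface -y edge',282,396,95),('railtop near',600,73,66),('pointer',586,102,78),('mark',455,96,78),('bush',451,235,77),('ball',201,321,30),('bump',217,308,30)]:
    uv=(u/2.3+130,v/2.3+40)
    print(n,least_squares(lambda q:proj('w5',w(p,(q[0],q[1],z)))[0]-uv,[0,0]).x.round(1))
E
```

```text
blank far [-55.2  54.8]
blank near [-57. -41.]
tray end [-52.3  68.5]
stop top near edge [-51.3  70.2]
stop top far [-51.1  81.5]
pb topface -y edge [-54.5 -68. ]
railtop near [83.1 67.9]
pointer [74.6 55.2]
mark [19.4 57.7]
bush [19.6  0.1]
ball [-99. -46.]
bump [-90.7 -39.4]
```

Call:
{"name": "jog_arm", "arguments": {
  "commands": [
    [[0.158, 0.0987, 0], [0, 0, 0], -0.2],
    [[0.158, 0.0987, 0], [0, 0, 0], -0.2],
    [[0.158, 0.0987, -0.15], [0, 0, 0], -0.2],
    [[0.158, 0.0987, -0.25], [0, 0, 0], -0.2],
    [[0.158, 0.0987, -0.355], [0, 0, 0], -0.2],
    [[0.158, 0.0987, -0.355], [0, 0, 0], -0.2],
    [[0.158, 0.0987, -0.355], [0, 0, 0], -0.2],
    [[0.158, 0.0987, -0.355], [0, 0, 0], -0.2]
  ],
  "newtons": 40
}}

```text
t: 8.55
tool_pos: [0.6885, 0.0778, 0.0864]
orientation: [2.006, 2.406, -0.005]
force: [0.6, -0.0, 0.5]
opening: 0.0559
```

```bash
python3 look.py 6
```

```text
[0.68845558 0.07780722 0.08641926] 8.55 [ 0.61463247 -0.00664332  0.54098957] 0.0558836879445925
jig 0.07554199936044886 -0.0010316262565994352
```

View pics/c6.png

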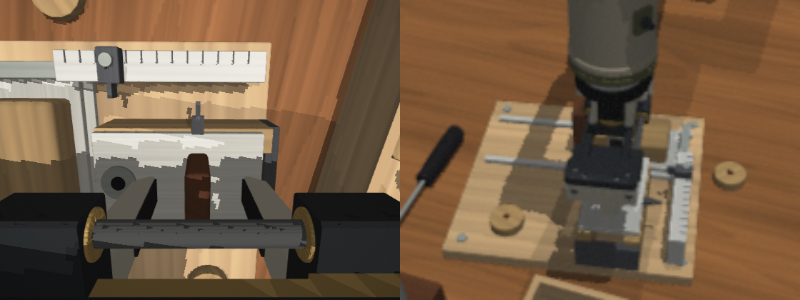

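Call:
{"name": "jog_arm", "arguments": {
  "commands": [
    [[0, 0, 0], [0, 0, 0], 1],
    [[0, 0, 0], [0, 0, 0], 1],
    [[0, 0, 0], [0, 0, 0], 1],
    [[0, 0, 0], [0, 0, 0], 1],
    [[0, 0, 0], [0, 0, 0], 1]
  ],
  "newtons": 40
}}

```text
t: 9.28
tool_pos: [0.6874, 0.0778, 0.0874]
orientation: [2.006, 2.407, -0.008]
force: [-9.6, -2.0, 6.3]
opening: 0.0138
```

Call:
{"name": "jog_arm", "arguments": {
  "commands": [
    [[-0.02, -0.004, 0], [0, 0, 0], 1],
    [[-0.045, -0.0085, 0], [0, 0, 0], 1],
    [[-0.07, -0.013, 0], [0, 0, 0], 1],
    [[-0.084, -0.0157, 0], [0, 0, 0], 1],
    [[-0.084, -0.0157, 0], [0, 0, 0], 1],
    [[-0.084, -0.0157, 0], [0, 0, 0], 1]
  ]
}}

```text
t: 10.02
tool_pos: [0.6379, 0.0691, 0.0874]
orientation: [2.006, 2.406, -0.004]
force: [7.0, 3.4, -3.6]
opening: 0.0139
```

```bash
python3 look.py 7;python3 - <<'E'
import cv2
a=cv2.imread('pics/w7.png')[0:300,100:400];cv2.imwrite('pics/w7b.png',cv2.resize(a,None,fx=2,fy=2,interpolation=cv2.INTER_CUBIC))
E
```

```text
[0.63793523 0.06911762 0.08742786] 10.025 [ 6.95893472  3.38270536 -3.60325132] 0.013850385484221682
jig 0.024284573617096045 -0.00033116014214652854
```

View pics/w7b.png

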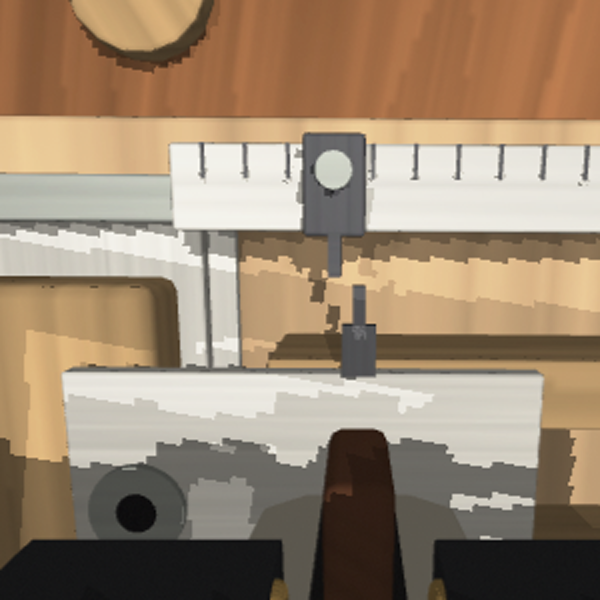

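View pics/c7.png

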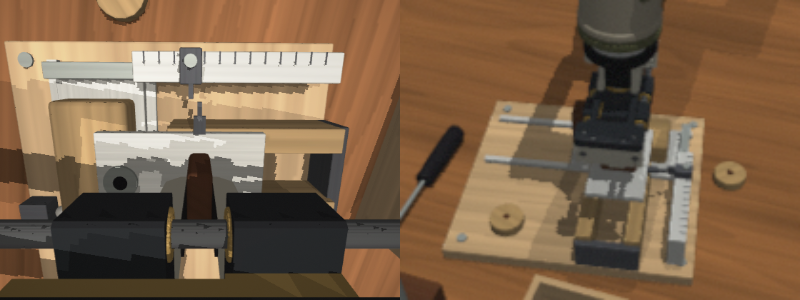

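Call:
{"name": "jog_arm", "arguments": {
  "commands": [
    [[-0.005, -0.001, 0], [0, 0, 0], 1],
    [[-0.0095, -0.0018, 0], [0, 0, 0], 1],
    [[-0.0095, -0.0018, 0], [0, 0, 0], 1],
    [[-0.0095, -0.0018, 0], [0, 0, 0], 1]
  ]
}}

```text
t: 10.62
tool_pos: [0.6334, 0.0683, 0.0874]
orientation: [2.005, 2.405, -0.002]
force: [8.2, 1.4, -4.9]
opening: 0.0139
```

```bash
python3 look.py 8;python3 - <<'E'
import cv2
a=cv2.imread('pics/w8.png')[60:200,200:340];cv2.imwrite('pics/w8b.png',cv2.resize(a,None,fx=4,fy=4,interpolation=cv2.INTER_CUBIC))
E
```

```text
[0.63341067 0.0683229  0.08743748] 10.625 [ 8.16431389  1.36181265 -4.93879214] 0.013881522151905157
jig 0.019690977076192908 -0.00028463958769729594
```

View pics/w8b.png

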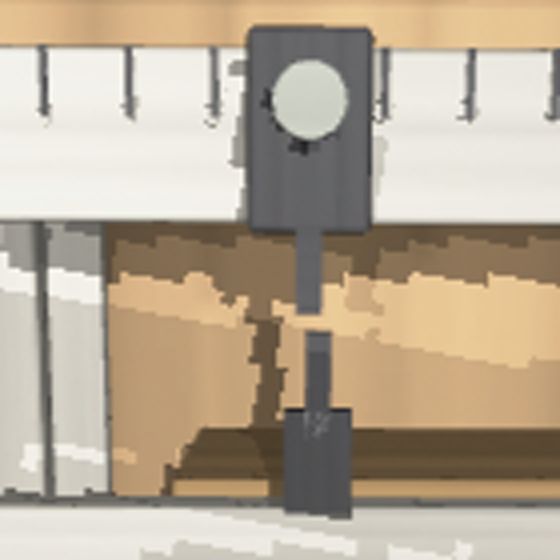

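Call:
{"name": "jog_arm", "arguments": {
  "commands": [
    [[-0.0036, -0.0007, 0], [0, 0, 0], 1],
    [[-0.0036, -0.0007, 0], [0, 0, 0], 1],
    [[-0.0036, -0.0007, 0], [0, 0, 0], 1],
    [[-0.0036, -0.0007, 0], [0, 0, 0], 1]
  ]
}}

```text
t: 11.22
tool_pos: [0.6324, 0.0682, 0.0875]
orientation: [2.004, 2.404, 0.001]
force: [7.4, 2.0, -3.2]
opening: 0.0139
```

```bash
python3 look.py 9;python3 - <<'E'
import cv2
a=cv2.imread('pics/w9.png')[60:200,200:340];cv2.imwrite('pics/w9b.png',cv2.resize(a,None,fx=4,fy=4,interpolation=cv2.INTER_CUBIC))
E
```

```text
[0.63240195 0.06815429 0.0874682 ] 11.225 [ 7.4480419   1.95796919 -3.20242237] 0.013936115359718632
jig 0.01866843949161812 -0.0002658370051029013
```

View pics/w9b.png

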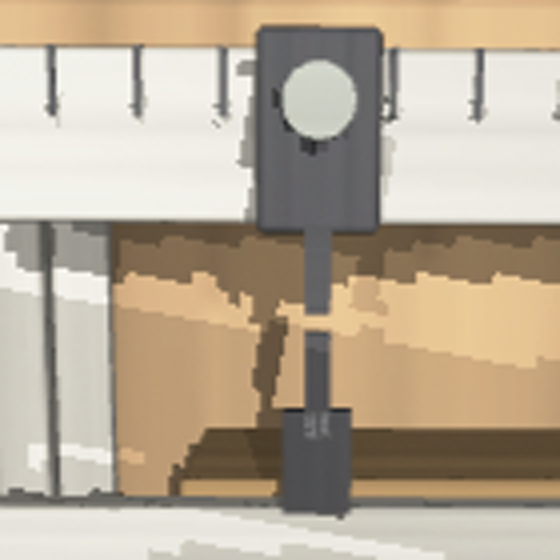

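```bash
python3 - <<'E'
from h import *
for i in range(10): s,im=snap('side','side10.png')
print(s['tool_pos'],s['t'],s['force'])
snap('wrist','w10.png')
a=cv2.imread('pics/w10.png')
b=cv2.imread('pics/side10.png')[150:280,220:380]
cv2.imwrite('pics/c10.png',np.hstack([cv2.resize(a,(400,300)),cv2.resize(b,(400,300))]))
cv2.imwrite('pics/w10b.png',cv2.resize(a[60:200,200:340],None,fx=4,fy=4,interpolation=cv2.INTER_CUBIC))
E
```

```text
[0.63237976 0.06815172 0.08746009] 11.775 [ 8.36848152  1.56389457 -4.20826373]
```

View pics/c10.png

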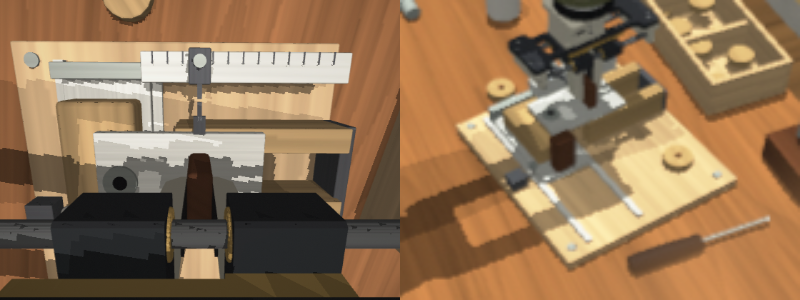

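View pics/w10b.png

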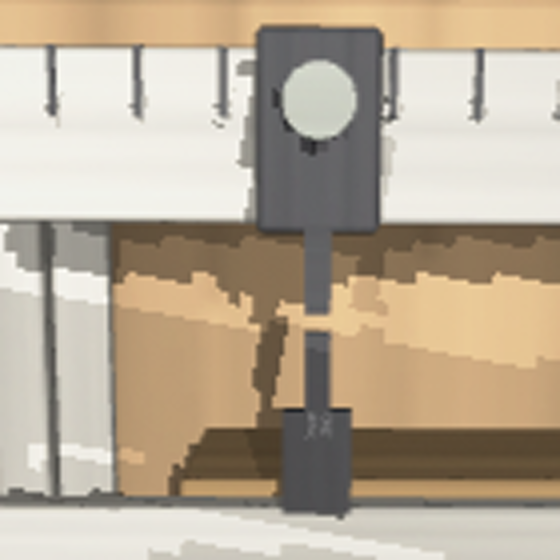

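Half a second later nothing has drifted. The pointer (column about 317) sits on the mark tip (about 317), the carriage is still at the stop, and both wheels and the screwdriver are undisturbed.

```bash
python3 -c "
from plant import robot
print(robot.close_job())"
```

```text
the job is handed in; nothing more can be done
None
```

The jig is set up as asked and handed in at about 11.8 s, with the gripper still holding the slide against its spring.

- **Carriage:** I pushed it with closed fingers on the push block. The last push met about 26 N with almost no further movement, well above the detent's 7.5 N. The overhead picture then put the tray's end about 1 to 2 mm from the stop's face, which is within measuring error. I did not see or feel the detent click separately. I judged it home from the hard stop and the picture.
- **Slide:** I gripped the handle at 40 N and pulled it out about 55 mm, then trimmed by the wrist camera. In the last two pictures, 0.5 s apart, the pointer and mark tip differ by about 0.1 mm at most, with no drift. The force reading fits the spring, at about 8.5 N along the pull.
- **Other things:** nothing on the bench looked moved in the last pictures, though the hammer, glue, tin and car were not checked individually.

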